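# Fit the amber filter in the photometer head and lock its retaining ring

## Task

Drop the amber filter flat into the barrel of the photometer head. Then set the brass retaining ring on the barrel with its ears clear of the two hooks, turn it clockwise (seen from above) until both ears are well under the hooks with their white lines in line with the hooks' white lines, and let go. Leave the blue filter where it stands.

Things in the scene. Friction and masses are not known exactly. Their poses are not given: they have to be found in the camera images.
- photometer_head: Fixed grey plate 150x120x14 mm with an upright barrel and 2 dark hooks. Origin: barrel axis, underside of plate; z up, x through both hooks (white lines). Heights: barrel floor 20, 48 mm bore to 48, funnel widening to 64 mm at rim 60. Hooks: posts 61-71 mm from axis, 44 mm wide, lips in to 47 mm, underside 69.5, top 77.5; stop at clockwise end halts an ear 5 deg past x.
- amber_filter: Loose mounted filter with AMBER (orange) glass: a black cylinder 40 mm in diameter, 28 mm tall, two amber bands round it, amber glass in its top, standing upright on the work surface; about 60 g. Origin: centre of its underside; z up. Grip it by its upper half from above.
- blue_filter: Loose mounted filter with BLUE glass, otherwise the same as the amber one; not to be used or moved. Origin: centre of its underside.
- retaining_ring: Loose, brass, 140 g. Origin: centre of underside; z up, x along its ears and black handle. Nose 40 mm dia, height 0-11; flange 72 dia, 11-17; two ears 20 wide reach 56 from axis; handle bar 64 long, 12 thick (y), height 35-51: pinch it. Seated: origin 49 above head's. Goes down with ears 40-140 deg off the hook line, then turns clockwise, 3.5 mm play under lips. Locked: x along head x, either way.

How it is judged:
By the outcome, as a careful person would: the job done as asked, in the order asked, and still so for the second after the job is handed in, with the robot touching nothing.
It also fails if it takes over 58 s, if anything falls off the work surface, if the arm or the gripper's body presses on something with over 40 N, if the wrist force passes 120 N, or if a joint passes its speed limit or range.

## Robot

A 7-joint arm with a two-finger parallel gripper is mounted at the origin on a cart in front of the work surface, level with it; the furniture and walls round the work are solid. World frame = base frame: x ahead of the robot, y to its left, z up, the work surface at z = 0. Lengths are in m, angles in rad, forces in N, time in s.
With the tool pointing down it reaches from about 0.425 to 0.875 m from the base axis. Payload 4.7 kg.
Tool frame: the origin (TCP) lies at the very end of the fingers, on their centre line; the grasp point (between the pads) lies 19 mm behind it; z points along the fingers, y is the line along which they close (so a half turn about z gives the same grasp; the last joint's range is limited). The gripper opens to 87 mm and grips with 3 to 60 N. Pads are 19 mm wide; open, the fingers measure 117 mm over their backs; the gripper's body (75 mm by 190 mm) begins 51 mm behind the grasp point.
Start: joints at [1.271, 0.321, -0.07, 1.45, 0.023, 1.371, -0.057], TCP at [0.201, -0.618, 0.223] pointing down, gripper open.
Joint ranges: [-2.86, 2.86], [-0.3, 2.09], [-1.38, 1.24], [0.06, 2.45], [-1.56, 4.7], [0.09, 2.05], [-2.69, 2.69]. Speed limits (rad/s): [2.57, 2.57, 3.14, 3.14, 3.14, 3.14, 3.14].

## Interface

Orientations are given as a unit quaternion [w, x, y, z].
In Python, from station import ctrl, imaging, job gives the robot as it stands (ctrl), with the cameras (imaging) and the job (job).
- The arm moves only by the shell command python3 drive.py 'ROWS'. ROWS is rows parted by semicolons, their numbers by spaces, 1 to 20 of them, each of 5 numbers: dx, dy, dz in m, then a turn about the tool's z in rad, then the finger opening in m; each row is the pose to reach, as a shift and turn from the pose commanded when the command began, along the tool's axes at that moment; what a row does not reach only later rows make up. A row lasts 1/8 s, in which the tool goes at most 0.0625 m and 0.188 rad, less where a joint would pass 70% of its speed; a pose out of reach is approached as far as the arm can. The fingers move at their own pace and stop on an object; the grip force is fixed at half the most. Time passes only in rows, so rows that do not move let the fingers close. It prints the time, the measured TCP pose, the force, the opening and the grip force at its end.
- ctrl.get_state(): the state, without advancing time (a new reading comes with each control period).
- imaging.capture(name): name is "scene" or "top" or "wrist"; returns the picture (384x512x3 uint8, red, green, blue); there is no depth.
- imaging.calibration(name): a dict with "fx", "fy", "cx", "cy" (pixels), "R" (3x3) and "t" (3): a world point X has camera coordinates R X + t. Camera axes: x right, y down, z forward; pixel columns grow to the right and rows downward; lengths in m; the calibration is good to about 2 mm. A picture is of the moment at which its call begins: read the wrist's pose just before it. calibration takes no time and is no camera call; for the wrist camera it gives the pose at the moment of the call.
- job.sign_off(): hands the job in; it is judged then, once.
The state is a dict: "time_s": time; "joint_pos": joint angles; "dq": joint speeds; "tau": joint torques, N m; "tool_pos": TCP position; "tool_rot": TCP orientation; "wrist_force": force on the tool from outside, world axes, zero at the start; "ft_torque": the same for the moment, N m; "opening": finger opening in m; "finger_force": force on a finger pad.
Only numpy, scipy, OpenCV 4.12 (cv2) and the standard library are available. Lean on these libraries where they do the work, as an engineer would, in place of code of your own. Each camera call takes 0.05 s, during which the arm holds its last target. There are 200 camera calls.

## Working session

There is one attempt and no reset: what is moved stays moved. The work goes in short steps, Python scripts to look and compute and a shell command to move; the robot and the scene stay as the last step left them, time stands still between calls to the robot, and variables do not carry over. Pictures are saved under pics/ and viewed, at most 10 in all, crops included, and the job is handed in when it is done.

```bash
ls; mkdir -p pics
python3 - <<'E'
from station import ctrl, imaging, job
import cv2
s=ctrl.get_state();print({k:s[k] for k in("time_s","tool_pos","tool_rot","opening")})
a=imaging.capture("scene");b=imaging.capture("top")
cv2.imwrite("pics/scene0.png",a[...,::-1]);cv2.imwrite("pics/top0.png",b[...,::-1])
for n in("scene","top","wrist"):print(n,imaging.calibration(n))
E
```

```text
drive.py
pics
station.py
{'time_s': 0.0, 'tool_pos': array([ 0.20042216, -0.61774339,  0.22144304]), 'tool_rot': array([-9.47256626e-04,  9.87714393e-01,  1.56266881e-01, -2.08518327e-04]), 'opening': 0.08683072813634414}
scene {'fx': 406.91864698583333, 'fy': 406.91864698583333, 'cx': 258.0466545006334, 'cy': 186.47832874681802, 'R': array([[-0.62821944, -0.77795452, -0.01127416],
       [-0.44359139,  0.37004154, -0.81626952],
       [ 0.63919247, -0.50779526, -0.57756122]]), 't': array([0.29181796, 0.22113604, 0.87747502])}
top {'fx': 403.15741469963524, 'fy': 403.15741469963524, 'cx': 253.69079514818588, 'cy': 190.2704632916923, 'R': array([[ 0.02962434, -0.9994802 , -0.01271737],
       [-0.99625725, -0.02849044, -0.08160756],
       [ 0.08120281,  0.01508734, -0.9965834 ]]), 't': array([-0.01013051,  0.46937238,  1.04263931])}
wrist {'fx': 275.85386142365235, 'fy': 275.85386142365235, 'cx': 253.9394027703595, 'cy': 193.5728187809874, 'R': array([[ 0.31030327, -0.95063693, -0.0011424 ],
       [-0.91527883, -0.29908609,  0.26983731],
       [-0.25685898, -0.08268579, -0.96290525]]), 't': array([-0.64907278, -0.03370459,  0.3890124 ])}
```

View pics/scene0.png

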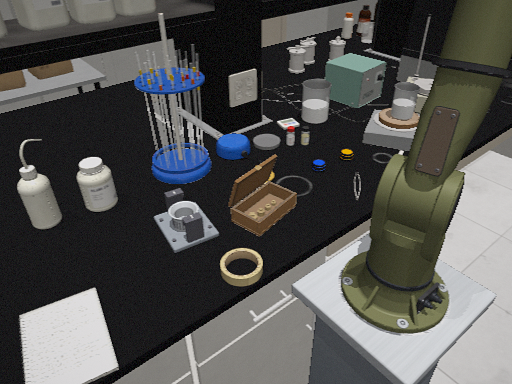

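View pics/top0.png

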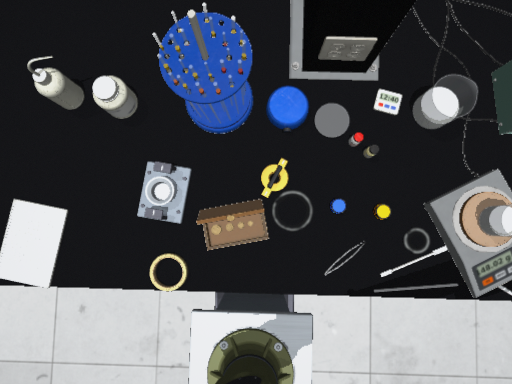

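Scene view: head at (186,222), ring hidden behind the box lid at (268,175), blue filter (319,164), amber (347,154). Top view: head (162,190) with hooks at (156,212)/(167,167), ring (275,178), blue (339,206), amber (383,212).

```bash
cat > h.py <<'E'
import numpy as np, cv2
from station import ctrl, imaging, job
from scipy.spatial.transform import Rotation as Ro
def ray(c,u,v):
    d=c["R"].T@np.array([(u-c["cx"])/c["fx"],(v-c["cy"])/c["fy"],1]); return -c["R"].T@c["t"],d
def atz(c,u,v,z):
    o,d=ray(c,u,v); return o+d*(z-o[2])/d[2]
def tri(obs):
    A=np.zeros((3,3));b=np.zeros(3);P=[]
    for c,u,v in obs:
        o,d=ray(c,u,v);d=d/np.linalg.norm(d);M=np.eye(3)-np.outer(d,d);A+=M;b+=M@o;P.append((M,o))
    x=np.linalg.solve(A,b);return x,[round(1e3*np.linalg.norm(M@(x-o)),1) for M,o in P]
def proj(c,X):
    p=c["R"]@np.asarray(X)+c["t"];return np.array([c["fx"]*p[0]/p[2]+c["cx"],c["fy"]*p[1]/p[2]+c["cy"]])
def blob(im,lo,hi,box):
    x0,y0,x1,y1=box;hsv=cv2.cvtColor(np.ascontiguousarray(im[y0:y1,x0:x1]),cv2.COLOR_RGB2HSV)
    m=cv2.inRange(hsv,lo,hi);n,l,st,ce=cv2.connectedComponentsWithStats(m);i=1+np.argmax(st[1:,4])
    return ce[i]+[x0,y0],st[i]
def crop(im,box,s):
    x0,y0,x1,y1=box;return cv2.resize(im[y0:y1,x0:x1],None,fx=s,fy=s,interpolation=cv2.INTER_CUBIC)
def to_tool(dp):
    s=ctrl.get_state();w,x,y,z=s["tool_rot"];return Ro.from_quat([x,y,z,w]).inv().apply(dp)
E
python3 - <<'E'
from h import *
a=cv2.imread("pics/scene0.png")[...,::-1];b=cv2.imread("pics/top0.png")[...,::-1]
ct=imaging.calibration("top");cs=imaging.calibration("scene")
for n,lo,hi,bt,bs in(("amber",(8,120,90),(35,255,255),(365,195,400,230),(335,145,358,163)),("blue",(100,120,60),(130,255,255),(322,190,356,222),(308,155,330,175))):
    p,s=blob(b,lo,hi,bt);q,r=blob(a,lo,hi,bs);print(n,p,s,q,r,tri([(ct,*p),(cs,*q)]),atz(ct,*p,.028))
print("head~",atz(ct,162,190,.06),"ring~",atz(ct,275,178,.017))
t=np.zeros((600,800,3),np.uint8)
for im,bx,s,x,y in((b,(130,150,200,225),5,0,0),(b,(250,150,300,205),7,360,0),(a,(150,180,225,252),3,0,380),(a,(230,150,300,230),2,230,380),(b,(325,190,400,225),5,380,390)):
    k=crop(im,bx,s);k=k[:600-y,:800-x];t[y:y+k.shape[0],x:x+k.shape[1]]=k
cv2.imwrite("pics/m1.png",t[...,::-1])
E
```

```text
amber [382.98148148 211.0308642 ] [ 12   9  14  16 162] [346.88709677 151.87096774] [ 6  4 13  8 62] (array([ 0.42449571, -0.33398633,  0.02469181]), [np.float64(0.0), np.float64(0.0)]) [ 0.4243924  -0.33294886  0.028     ]
blue [337.77900552 205.5359116 ] [  8   8  16  16 181] [318.81690141 162.81690141] [ 5  4 13  9 71] (array([ 0.4352536 , -0.2166972 ,  0.02525901]), [np.float64(0.2), np.float64(0.2)]) [ 0.43523408 -0.21604447  0.028     ]
head~ [0.46016989 0.23569841 0.06      ] ring~ [ 0.50378531 -0.05178434  0.017     ]
```

View pics/m1.png

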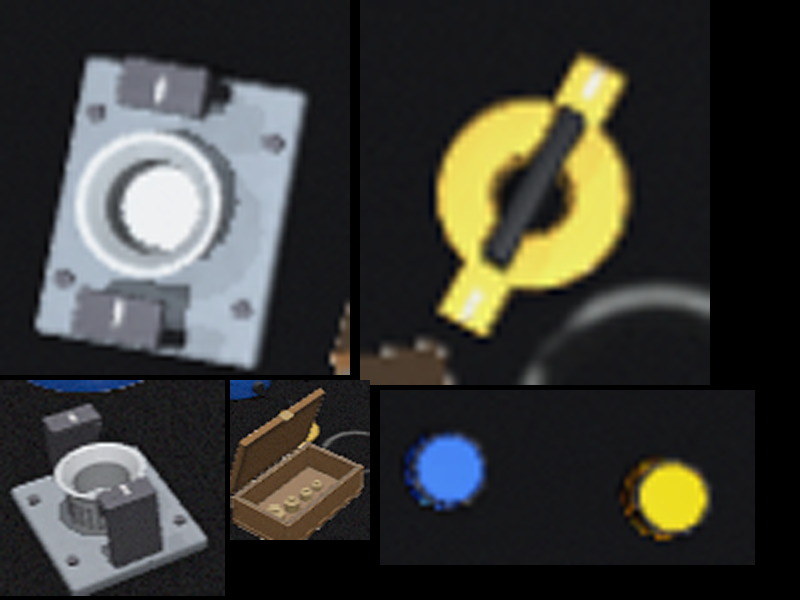

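The crops give the head's white lines at about (162,168) and (154,213) in the top view. The ring's ears are at (283,161) and (265,196), and both filters stand free. I'll go above the amber filter: dx .30, dy -.20 in tool axes.

```bash
R='.30 -.20 0 0 .087'; python3 drive.py '.30 -.20 0 0 .087;.30 -.20 0 0 .087;.30 -.20 0 0 .087;.30 -.20 0 0 .087;.30 -.20 0 0 .087;.30 -.20 0 0 .087;.30 -.20 0 0 .087;.30 -.20 0 0 .087;.30 -.20 0 0 .087;.30 -.20 0 0 .087'
python3 - <<'E'
from h import *
s=ctrl.get_state();c=imaging.calibration("wrist");im=imaging.capture("wrist")
cv2.imwrite("pics/w1.png",im[...,::-1])
print(s["time_s"],s["tool_pos"],s["joint_pos"].round(2) if hasattr(s["joint_pos"],'round') else s["joint_pos"])
print("cam in tool",to_tool(-c["R"].T@c["t"]-s["tool_pos"]),"look",to_tool(c["R"][2]))
print("proj amber",proj(c,[.4245,-.333,.028]))
ct=imaging.calibration("top");cs=imaging.calibration("scene")
for p in((265,203),(268,212)):print("lid",tri([(ct,*p),(cs,277.5,155)]))
E
```

```text
time_s: 1.35
tool_pos: [0.4233, -0.3366, 0.2224]
tool_rot: [-0.0, 0.988, 0.155, -0.0]
wrist_force: [-0.0, 0.6, 0.3]
opening: 0.0871
finger_force: 0.0
1.35 [ 0.42332662 -0.33660829  0.22238848] [ 0.91  0.1  -0.31  1.71  0.03  1.33 -0.66]
cam in tool [ 0.07365345 -0.0003565  -0.16136366] look [-2.69792301e-01  8.61658968e-04  9.62918154e-01]
proj amber [251.66337293 172.79243133]
lid (array([ 0.42690572, -0.03033414,  0.12892434]), [np.float64(6.4), np.float64(6.4)])
lid (array([ 0.41240032, -0.03055714,  0.13508319]), [np.float64(3.4), np.float64(3.4)])
```

View pics/w1.png

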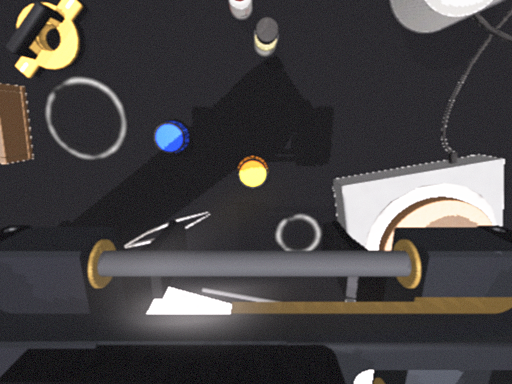

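Wrist view: amber glass at about (252,172), right where predicted, and blue at (171,137). The gripper fills the rows below 225. Next I'll refine the amber position from the wrist and top views.

Run:
```python
from h import *
w=cv2.imread("pics/w1.png")[...,::-1];b=cv2.imread("pics/top0.png")[...,::-1]
c=imaging.calibration("wrist");ct=imaging.calibration("top")
p,s=blob(w,(15,140,170),(35,255,255),(225,145,285,200));q,r=blob(b,(22,150,150),(35,255,255),(365,195,400,230))
print(p,s,q,r);x,e=tri([(c,*p),(ct,*q)]);print(x,e,atz(c,*p,.028))
print(to_tool(np.array([x[0],x[1],.014])-ctrl.get_state()["tool_pos"]))
```

```text
[250.84444444 165.2962963 ] [ 14  16  26  13 135] [383. 211.] [ 12  10  13  13 137]
[ 0.42857222 -0.33210469  0.02026637] [np.float64(4.9), np.float64(4.9)] [ 0.43382455 -0.32872061  0.028     ]
[ 0.00623395 -0.00251069  0.20842597]
```

Run:
```python
from h import *
w=cv2.imread("pics/w1.png")[...,::-1]
c=imaging.calibration("wrist");ct=imaging.calibration("top")
for lo in((19,60,150),(17,60,120)):
  p,s=blob(w,lo,(40,255,255),(225,145,285,200));print(p,s)
  x,e=tri([(c,*p),(ct,383,211)]);print(x,e,atz(c,*p,.028))
g=cv2.cvtColor(np.ascontiguousarray(w[145:200,225:285]),cv2.COLOR_RGB2HSV);print(g[8:46:2,28].tolist())
```

```text
[252.40693431 173.87591241] [ 14  16  28  26 548]
[ 0.42401205 -0.33370859  0.02733112] [np.float64(0.7), np.float64(0.7)] [ 0.42362625 -0.33414686  0.028     ]
[252.54673721 173.84656085] [ 14  16  29  26 567]
[ 0.42401777 -0.33388748  0.02679858] [np.float64(0.7), np.float64(0.7)] [ 0.42372019 -0.33430946  0.028     ]
[[102, 39, 33], [11, 157, 114], [14, 200, 139], [137, 31, 57], [21, 180, 255], [24, 173, 255], [23, 175, 255], [26, 167, 255], [30, 100, 255], [30, 96, 255], [30, 97, 255], [30, 94, 255], [30, 97, 255], [30, 100, 255], [30, 102, 255], [30, 96, 255], [30, 108, 255], [15, 27, 115], [150, 35, 44]]
```

Amber: (.424, -.334) with its top at 27 mm, agreeing with the text. Now descend and grip.

```bash
python3 drive.py '.001 -.002 .06 0 .087;.001 -.002 .12 0 .087;.001 -.002 .17 0 .07;.001 -.002 .195 0 .06;.001 -.002 .209 0 .06;.001 -.002 .209 0 .06;.001 -.002 .209 0 .03;.001 -.002 .209 0 .03;.001 -.002 .209 0 .03;.001 -.002 .209 0 .03'
```

```text
time_s: 2.65
tool_pos: [0.4252, -0.3337, 0.0145]
tool_rot: [0.001, 0.988, 0.156, 0.0]
wrist_force: [-0.5, 0.3, 5.7]
opening: 0.0391
finger_force: 30.0
```

Gripped. Lift, then carry over to a point above the ring and look at it on the way.

```bash
python3 drive.py '0 0 -.03 0 .03;0 0 -.08 0 .03;0 0 -.14 0 .03;0 0 -.20 0 .03;.03 -.05 -.21 0 .03;.06 -.10 -.21 0 .03;.09 -.15 -.21 0 .03;.115 -.20 -.21 0 .03;.14 -.25 -.21 0 .03;.14 -.25 -.21 0 .03;.14 -.25 -.21 0 .03'
python3 - <<'E'
from h import *
import pickle
c=imaging.calibration("wrist");im=imaging.capture("wrist")
cv2.imwrite("pics/w2.png",im[...,::-1]);pickle.dump(c,open("w2.pkl","wb"))
E
```

```text
time_s: 4.03
tool_pos: [0.4803, -0.0528, 0.2233]
tool_rot: [0.0, 0.988, 0.156, -0.0]
wrist_force: [-0.3, -0.5, -1.0]
opening: 0.0392
finger_force: 30.0
```

View pics/w2.png

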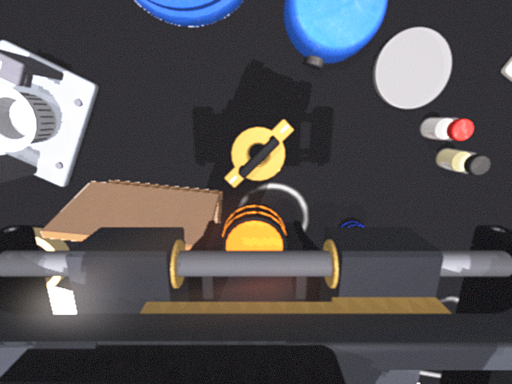

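The filter is held straight. The ring is at about (258,155), with ears near (285,128) and (235,180); the head is at the left. Next I'll locate the white lines on the ears and the hook tops.

```bash
cat >> h.py <<'E'
def white(im,box,v=170,smax=70):
    x0,y0,x1,y1=box;hsv=cv2.cvtColor(np.ascontiguousarray(im[y0:y1,x0:x1]),cv2.COLOR_RGB2HSV).astype(float)
    wt=np.where(hsv[...,1]<smax,np.clip(hsv[...,2]-v,0,None),0);yy,xx=np.mgrid[y0:y1,x0:x1]
    return np.array([(wt*xx).sum(),(wt*yy).sum()])/wt.sum(),int((wt>0).sum())
E
python3 - <<'E'
from h import *
import pickle
w=cv2.imread("pics/w2.png")[...,::-1];b=cv2.imread("pics/top0.png")[...,::-1];a=cv2.imread("pics/scene0.png")[...,::-1]
c=pickle.load(open("w2.pkl","rb"));ct=imaging.calibration("top");cs=imaging.calibration("scene")
for s in(120,80):
  E1=[white(w,(275,117,296,140),150,s),white(w,(224,170,246,190),150,s)];E2=[white(b,(277,156,290,167),150,s),white(b,(260,188,271,200),150,s)]
  print(E1,E2)
  for k in(0,1):print("ear",tri([(c,*E1[k][0]),(ct,*E2[k][0])]),atz(c,*E1[k][0],.017)[:2],atz(ct,*E2[k][0],.017)[:2])
H2=[white(b,(158,163,167,174),130),white(b,(149,206,158,219),130)];H3=[white(a,(169,189,180,197),130),white(a,(187,213,197,222),130)]
print(H2,H3)
for k in(0,1):print("hook",tri([(ct,*H2[k][0]),(cs,*H3[k][0])]),atz(ct,*H2[k][0],.0775))
# flange blob
for im,cc,bx in((w,c,(220,115,300,195)),(b,ct,(255,155,295,200))):
  p,s=blob(im,(15,80,100),(35,255,255),bx);print("gold",p,s,atz(cc,*p,.016))
E
```

```text
[(array([282.24047008, 130.29893344]), 193), (array([233.2152028 , 177.93522031]), 67)] [(array([282.72779923, 161.88416988]), 12), (array([265.52889324, 192.94613124]), 12)]
ear (array([ 0.54533088, -0.06987059,  0.02846511]), [np.float64(0.7), np.float64(0.7)]) [ 0.54494693 -0.07048143] [ 0.54733427 -0.07116788]
ear (array([ 0.46371908, -0.02809282,  0.01340763]), [np.float64(0.2), np.float64(0.2)]) [ 0.46454502 -0.02830311] [ 0.46345859 -0.02784229]
[(array([284.11363636, 128.29545455]), 44), (array([232.51380159, 179.31429352]), 35)] [(array([282.79324056, 161.40954274]), 6), (array([265.54341317, 193.0494012 ]), 8)]
ear (array([ 0.54804715, -0.07127614,  0.02107431]), [np.float64(0.2), np.float64(0.2)]) [ 0.54809288 -0.07193871] [ 0.54860897 -0.07131104]
ear (array([ 0.46299818, -0.02790806,  0.0194578 ]), [np.float64(0.1), np.float64(0.1)]) [ 0.4624072  -0.02795341] [ 0.46318677 -0.02788798]
[(array([161.3913588 , 170.16217909]), 44), (array([152.30088496, 210.44070796]), 39)] [(array([173.75659824, 192.06451613]), 9), (array([191.31589537, 215.82897384]), 12)]
hook (array([0.50913449, 0.23570706, 0.08324424]), [np.float64(2.1), np.float64(2.1)]) [0.50863449 0.23536403 0.0775    ]
hook (array([0.40617998, 0.25127872, 0.07921948]), [np.float64(1.7), np.float64(1.7)]) [0.40721442 0.25314456 0.0775    ]
gold [258.35688569 152.46174617] [   4    4   70   69 2222] [ 0.50790872 -0.05004237  0.016     ]
gold [274.11433757 177.45916515] [  6   3  28  40 551] [ 0.50527222 -0.04944333  0.016     ]
```

Ring: centre (.5055, -.0495), axis -27.1°. Now move to the head, staying 5 cm short along tool x so the camera can see it.

```bash
python3 drive.py '0 -.06 0 0 .03;0 -.12 0 0 .03;.01 -.18 0 0 .03;.02 -.24 0 0 .03;.02 -.285 0 0 .03;.02 -.285 0 0 .03;.02 -.285 0 0 .03'
python3 - <<'E'
from h import *
import pickle
c=imaging.calibration("wrist");im=imaging.capture("wrist")
cv2.imwrite("pics/w3.png",im[...,::-1]);pickle.dump(c,open("w3.pkl","wb"))
t=im[0:300,110:510]
cv2.imwrite("pics/w3c.png",cv2.resize(im[0:240,80:400],None,fx=2.5,fy=2.5)[...,::-1])
E
```

```text
time_s: 4.95
tool_pos: [0.4124, 0.2232, 0.2233]
tool_rot: [0.0, 0.988, 0.155, -0.0]
wrist_force: [0.1, -0.0, -0.2]
opening: 0.0391
finger_force: 30.0
```

View pics/w3c.png

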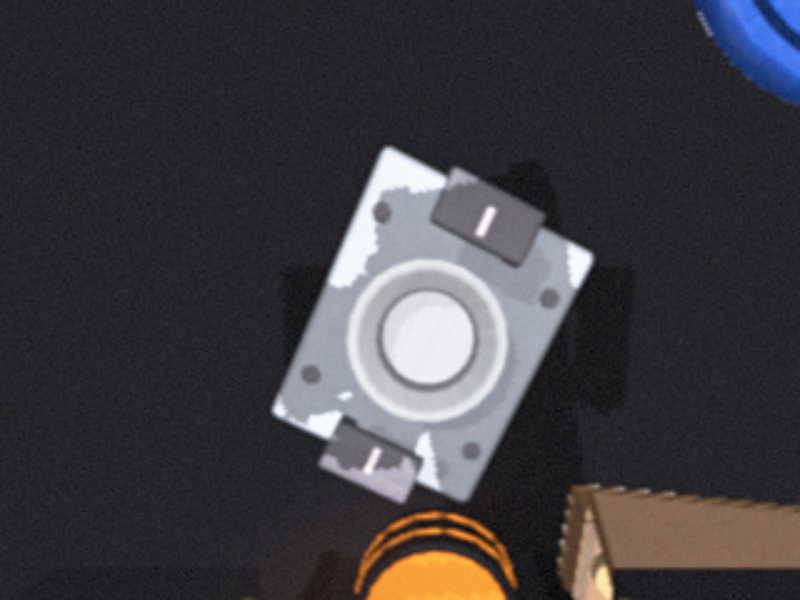

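The head is clear in the crop: rim centre at (427,340), hook lines at (486,221) and (373,460), and the floor disc at (428,338) (2.5x scale, column offset 80).

Run:
```python
from h import *
import pickle
c=pickle.load(open("w3.pkl","rb"));ct=imaging.calibration("top")
f=lambda x,y:((x+.5)/2.5-.5+80,(y+.5)/2.5-.5)
R=atz(c,*f(427,340),.06);F=atz(c,*f(428,338),.02);h1=atz(c,*f(486,221),.0775);h2=atz(c,*f(373,460),.0775)
print("rim",R,"floor",F,"hooks",h1,h2,(h1+h2)/2,np.degrees(np.arctan2(*(h1-h2)[1::-1])),np.linalg.norm(h1-h2))
T=lambda x,y:(130+(x+.5)/5-.5,150+(y+.5)/5-.5)
print("rim tri",tri([(c,*f(427,340)),(ct,*T(149,203))]),"h1",tri([(c,*f(486,221)),(ct,*T(161,90))]),"h2",tri([(c,*f(373,460)),(ct,*T(118,314))]))
C=np.array([*((R+(h1+h2)/2)[:2]/2)]);print("C",C)
s=ctrl.get_state();print(to_tool(np.array([*C,.066])-s["tool_pos"]))
```

```text
rim [0.46069702 0.24288963 0.06      ] floor [0.45914559 0.24229875 0.02      ] hooks [0.51590576 0.23446324 0.0775    ] [0.40291922 0.25018347 0.0775    ] [0.45941249 0.24232335 0.0775    ] -7.920919474601993 0.11407490378490512
rim tri (array([0.46009767, 0.24303982, 0.05624581]), [np.float64(0.4), np.float64(0.4)]) h1 (array([0.51546156, 0.23451399, 0.07796633]), [np.float64(0.4), np.float64(0.4)]) h2 (array([0.40264394, 0.25043355, 0.07735763]), [np.float64(0.3), np.float64(0.3)])
C [0.46005476 0.24260649]
[ 0.05136567 -0.00445851  0.15727221]
```

Head axis (.460, .2427), x-axis -8.0°, heights agree with the text. Go above it, lower until the tips are just above the rim, and check before letting go.

```bash
python3 drive.py '.04 -.004 0 0 .03;.051 -.0045 .02 0 .03;.051 -.0045 .07 0 .03;.051 -.0045 .12 0 .03;.051 -.0045 .15 0 .03;.051 -.0045 .16 0 .03;.051 -.0045 .16 0 .03;.051 -.0045 .16 0 .03'
```

```text
time_s: 6.0
tool_pos: [0.4601, 0.2452, 0.0649]
tool_rot: [-0.0, 0.988, 0.156, 0.001]
wrist_force: [0.2, -0.4, -0.7]
opening: 0.0393
finger_force: 30.0
```

```bash
python3 drive.py '-.001 .002 .002 0 .03;-.001 .002 .002 0 .03;-.001 .002 .002 0 .06;-.001 .002 .002 0 .06;-.001 .002 .002 0 .06;-.001 .002 .002 0 .06;-.001 .002 -.04 0 .06;-.001 .002 -.10 0 .06;-.04 .03 -.16 0 .06;-.06 .05 -.16 0 .06;-.06 .05 -.16 0 .06'
python3 - <<'E'
from h import *
import pickle
c=imaging.calibration("wrist");im=imaging.capture("wrist");a=imaging.capture("scene")
pickle.dump(c,open("w4.pkl","wb"));cv2.imwrite("pics/w4.png",im[...,::-1])
t=np.zeros((600,800,3),np.uint8);t[:384,:512]=im;k=crop(a,(140,170,230,250),3);t[384:384+216,:270]=k[:216]
p=proj(c,[.46,.2427,.06]).astype(int);print(p)
k=crop(im,(max(p[0]-45,0),max(p[1]-45,0),p[0]+45,p[1]+45),5);k=k[:,:450];t[150:150+k.shape[0],350:350+k.shape[1]]=k
cv2.imwrite("pics/m4.png",t[...,::-1])
E
```

```text
time_s: 7.38
tool_pos: [0.4175, 0.1767, 0.2248]
tool_rot: [0.002, 0.988, 0.154, 0.002]
wrist_force: [0.6, -0.5, 0.4]
opening: 0.0598
finger_force: 0.0
[210 128]
```

View pics/m4.png

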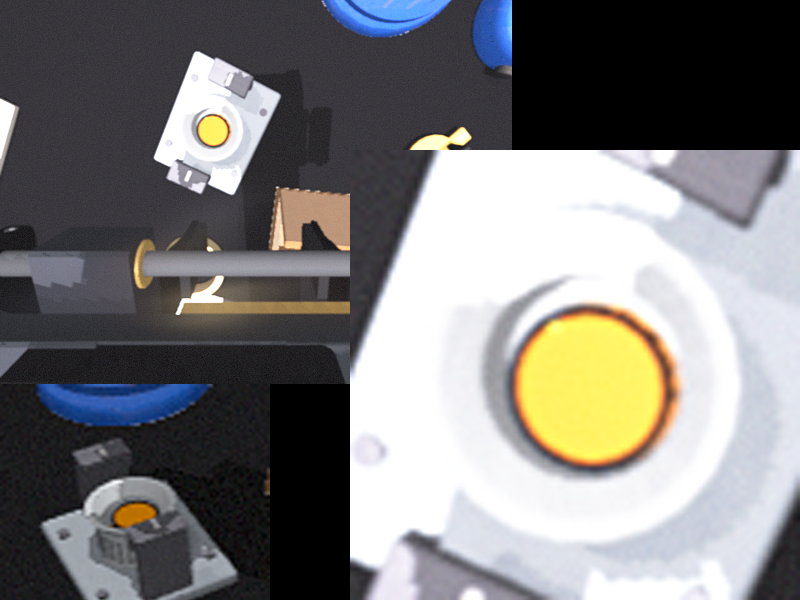

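The amber filter sits flat in the bore, glass round and level inside the funnel (wrist (213,130)). Next the ring: move above it and turn the tool by +.78 so the fingers close across the handle.

```bash
python3 drive.py '.003 .05 0 .16 .06;.006 .10 0 .32 .06;.01 .15 0 .48 .06;.013 .20 0 .64 .06;.015 .242 0 .78 .06;.015 .242 0 .78 .06;.015 .242 0 .78 .06;.015 .242 0 .78 .06'
python3 - <<'E'
from h import *
import pickle
s=ctrl.get_state();c=imaging.calibration("wrist");im=imaging.capture("wrist");cv2.imwrite("pics/w5.png",im[...,::-1]);pickle.dump(c,open("w5.pkl","wb"))
P=np.array([.5055,-.0495]);u=np.array([np.cos(-.473),np.sin(-.473)])
t=im.copy()
for X in([*P,.051],[*(P+.032*u),.051],[*(P-.032*u),.051],[*(P+.056*u),.017],[*(P-.056*u),.017]):
  q=proj(c,X);print(q.round(1));cv2.circle(t,tuple(int(v) for v in q.round()),2,(255,0,0),-1)
w,x,y,z=s["tool_rot"];print("yaw",2*np.degrees(np.arctan2(y,x)),s["joint_pos"],to_tool(np.array([*P,.027])-s["tool_pos"]))
cv2.imwrite("pics/w5c.png",cv2.resize(t[60:310,120:400],None,fx=2.4,fy=2.4)[...,::-1])
E
```

```text
time_s: 8.48
tool_pos: [0.506, -0.0446, 0.2231]
tool_rot: [-0.0, 0.973, -0.229, -0.0]
wrist_force: [0.3, -0.4, 0.9]
opening: 0.0603
finger_force: 0.0
[257.7 176.6]
[258.1 150.6]
[257.3 201.4]
[258.1 128.8]
[256.8 210.5]
yaw -26.503325987230934 [ 0.75159324  0.05665558 -0.73406234  1.77366312  0.03836743  1.3267286
 -2.0243397 ] [0.00181139 0.00465943 0.19611493]
```

View pics/w5c.png

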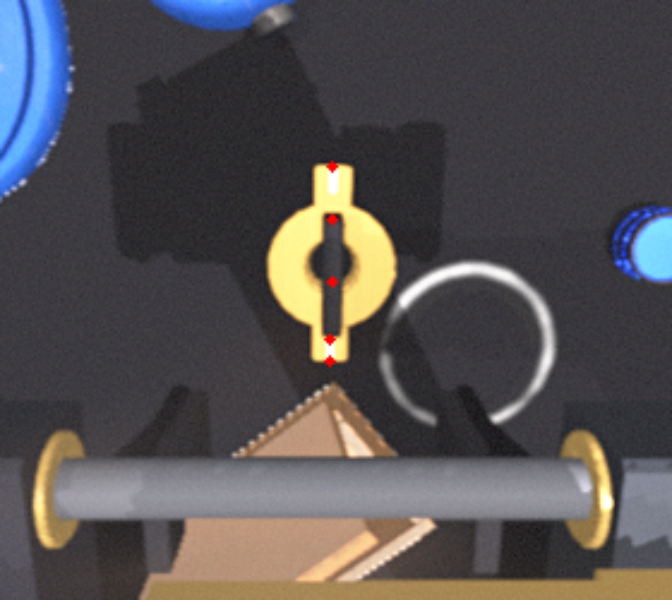

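The ring matches the prediction (handle ends at crop (331,213) and (331,337)). The lid corner at crop (333,383) comes close, so I'll measure it before going down.

Run:
```python
from h import *
import pickle
c2=pickle.load(open("w2.pkl","rb"));c5=pickle.load(open("w5.pkl","rb"));ct=imaging.calibration("top");cs=imaging.calibration("scene")
g=lambda x,y:(120+(x+.5)/2.4-.5,60+(y+.5)/2.4-.5)
P=np.array([.5055,-.0495,0])
q5=g(333,383)
for n,o in(("w2+w5",[(c2,222,190),(c5,*q5)]),("w5+scene",[(c5,*q5),(cs,277.5,155)]),("all",[(c2,222,190),(c5,*q5),(cs,277.5,155),(ct,265,202)])):
  x,e=tri(o);print(n,x,e,to_tool(x-P))
for X in x,:print(proj(ct,X),proj(cs,X),proj(c2,X),proj(c5,X))
```

```text
w2+w5 [ 0.44010716 -0.01856881  0.00771199] [np.float64(0.7), np.float64(0.7)] [-0.07232614  0.00152881 -0.00768302]
w5+scene [ 0.46202256 -0.04709534  0.10412482] [np.float64(17.4), np.float64(17.4)] [-0.04001647  0.01726327 -0.10410913]
all [ 0.45412476 -0.03336861  0.10162523] [np.float64(18.2), np.float64(17.3), np.float64(25.2), np.float64(20.4)] [-0.05321221  0.00850865 -0.10160407]
[268.2799475  194.23080871] [269.37299351 159.15360115] [229.32194652 205.28090746] [265.69872389 233.19363014]
```

Run:
```python
from h import *
import pickle
c2=pickle.load(open("w2.pkl","rb"));c5=pickle.load(open("w5.pkl","rb"));ct=imaging.calibration("top");cs=imaging.calibration("scene")
g=lambda x,y:(120+(x+.5)/2.4-.5,60+(y+.5)/2.4-.5)
P=np.array([.5055,-.0495,0])
for p in((433,523),(395,455)):
 for o in([(c5,*g(*p)),(cs,277.5,155)],[(c5,*g(*p)),(ct,268,212)],[(c5,*g(*p)),(ct,265,203)]):
  x,e=tri(o);print(p,x.round(3),e,to_tool(x-P).round(3))
```

```text
(433, 523) [ 0.414 -0.041  0.134] [np.float64(10.2), np.float64(10.2)] [-0.086  0.033 -0.134]
(433, 523) [ 0.409 -0.041  0.134] [np.float64(7.9), np.float64(7.9)] [-0.091  0.036 -0.134]
(433, 523) [ 0.427 -0.038  0.161] [np.float64(13.5), np.float64(13.5)] [-0.075  0.025 -0.161]
(395, 455) [ 0.435 -0.046  0.119] [np.float64(0.4), np.float64(0.4)] [-0.064  0.028 -0.119]
(395, 455) [ 0.411 -0.037  0.069] [np.float64(2.7), np.float64(2.7)] [-0.09   0.031 -0.069]
(395, 455) [ 0.43  -0.035  0.104] [np.float64(9.2), np.float64(9.2)] [-0.074  0.021 -0.104]
```

The lid corner is at least 64 mm behind the ring centre, and the body reaches 38 mm, so it clears. Descend and pinch the handle.

```bash
python3 drive.py '.002 .005 .04 .01 .05;.002 .005 .09 .01 .05;.002 .005 .14 .01 .05;.002 .005 .175 .01 .05;.002 .005 .19 .01 .05;.002 .005 .195 .01 .05;.002 .005 .195 .01 .05;.002 .005 .195 .01 .05'
```

```text
time_s: 9.52
tool_pos: [0.5068, -0.0521, 0.0299]
tool_rot: [0.0, 0.972, -0.236, 0.001]
wrist_force: [0.0, -0.2, -0.1]
opening: 0.0499
finger_force: 0.0
```

```bash
python3 drive.py '-.001 -.002 .002 0 .05;-.001 -.002 .002 0 .05;-.001 -.002 .002 0 0;-.001 -.002 .002 0 0;-.001 -.002 .002 0 0;-.001 -.002 .002 0 0;-.001 -.002 .002 0 0;-.001 -.002 .002 0 0'
```

```text
time_s: 10.52
tool_pos: [0.5056, -0.0498, 0.0265]
tool_rot: [0.0, 0.972, -0.236, 0.0]
wrist_force: [0.3, 0.4, 0.1]
opening: 0.0117
finger_force: 30.0
```

The ring is held. Lift it, carry it to above the head, and turn it to about 62° off the hook line.

```bash
python3 drive.py '0 0 -.04 0 0;0 0 -.09 0 0;0 0 -.15 0 0;0 0 -.20 0 0;-.03 -.04 -.20 -.18 0;-.06 -.08 -.20 -.36 0;-.09 -.12 -.20 -.54 0;-.12 -.16 -.20 -.72 0;-.145 -.20 -.20 -.90 0;-.165 -.225 -.20 -1.08 0;-.175 -.239 -.20 -1.26 0;-.175 -.239 -.20 -1.42 0;-.175 -.239 -.20 -1.42 0;-.175 -.239 -.20 -1.42 0;-.175 -.239 -.20 -1.42 0'
python3 - <<'E'
from h import *
s=ctrl.get_state();w,x,y,z=s["tool_rot"];print("yaw",2*np.degrees(np.arctan2(y,x)),s["joint_pos"],to_tool(np.array([.460,.2427,.09])-s["tool_pos"]))
im=imaging.capture("wrist");a=imaging.capture("scene");t=np.zeros((600,512,3),np.uint8);t[:384]=im;t[384:,:324]=crop(a,(130,170,238,242),3);cv2.imwrite("pics/w6.png",t[...,::-1])
E
```

```text
time_s: 12.4
tool_pos: [0.4597, 0.2425, 0.2264]
tool_rot: [0.0, 0.891, 0.454, -0.0]
wrist_force: [-0.6, 0.0, -0.8]
opening: 0.0118
finger_force: 30.0
yaw 53.950912959542165 [ 0.47654103  0.13867086 -1.08359701  1.73615123  0.12607001  1.34219975
 -1.26097268] [3.66599902e-04 4.84772405e-05 1.36428146e-01]
```

View pics/w6.png

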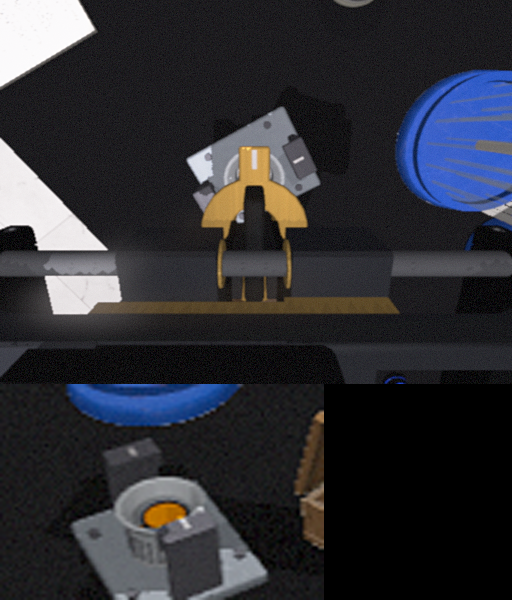

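The ring hangs straight, with its ear at wrist (255,158), about 62° off the hooks. Now lower it.

```bash
python3 drive.py '0 0 .05 0 0;0 0 .10 0 0;0 0 .125 0 0;0 0 .135 0 0;0 0 .14 0 0;0 0 .14 0 0;0 0 .14 0 0'
```

```text
time_s: 13.38
tool_pos: [0.4604, 0.2432, 0.0875]
tool_rot: [0.0, 0.891, 0.454, 0.001]
wrist_force: [0.5, 0.4, -1.7]
opening: 0.0116
finger_force: 30.0
```

```bash
python3 drive.py '0 0 .005 0 0;0 0 .008 0 0;0 0 .011 0 0;0 0 .012 0 0;0 0 .012 0 0'
```

```text
time_s: 14.0
tool_pos: [0.4597, 0.2428, 0.0755]
tool_rot: [0.001, 0.891, 0.455, -0.0]
wrist_force: [-3.2, -3.0, 9.2]
opening: 0.0117
finger_force: 30.0
```

Seated: TCP is 49 mm above the pick-up height, with 9 N of contact. Turn clockwise about 60° with the load eased by 1 mm.

```bash
python3 drive.py '0 0 -.001 .1 0;0 0 -.001 .2 0;0 0 -.001 .3 0;0 0 -.001 .4 0;0 0 -.001 .5 0;0 0 -.001 .6 0;0 0 -.001 .7 0;0 0 -.001 .8 0;0 0 -.001 .9 0;0 0 -.001 .98 0;0 0 -.001 1.04 0;0 0 -.001 1.08 0;0 0 -.001 1.08 0;0 0 -.001 1.08 0'
python3 - <<'E'
from h import *
s=ctrl.get_state();w,x,y,z=s["tool_rot"];print("yaw",2*np.degrees(np.arctan2(y,x)),s["joint_pos"][6],s["ft_torque"])
E
```

```text
time_s: 15.75
tool_pos: [0.4597, 0.2432, 0.0756]
tool_rot: [-0.0, 0.998, -0.068, 0.0]
wrist_force: [-0.9, 0.3, -0.3]
opening: 0.0116
finger_force: 30.0
yaw -7.75870791758486 -2.4220853286463786 [0.17852607 0.04259257 0.02819866]
```

Yaw -7.8° and no load on the wrist. Let go, rise, back off, and look.

```bash
python3 drive.py '0 0 0 0 .03;0 0 0 0 .04;0 0 0 0 .04;0 0 0 0 .04;0 0 -.03 0 .04;0 0 -.08 0 .04;0 0 -.13 0 .04;-.03 0 -.15 0 .04;-.05 0 -.15 0 .04;-.05 0 -.15 0 .04'
python3 - <<'E'
from h import *
import pickle
c=imaging.calibration("wrist");im=imaging.capture("wrist");b=imaging.capture("top");a=imaging.capture("scene");pickle.dump(c,open("w7.pkl","wb"));cv2.imwrite("pics/w7.png",im[...,::-1])
p=proj(c,[.46,.2427,.07]).astype(int);print(p)
x0,y0=max(p[0]-60,0),max(p[1]-75,0);print(x0,y0)
t=np.zeros((600,800,3),np.uint8);k=crop(im,(x0,y0,x0+120,y0+150),4);t[:k.shape[0],:480]=k;k=crop(a,(150,170,225,245),4);t[:300,490:790]=k;t[300:600,490:790]=crop(b,(130,155,190,215),5)
cv2.imwrite("pics/m7.png",t[...,::-1])
E
```

```text
time_s: 17.0
tool_pos: [0.4094, 0.25, 0.2259]
tool_rot: [0.001, 0.998, -0.067, 0.001]
wrist_force: [0.5, -0.4, -0.6]
opening: 0.04
finger_force: 0.0
[254 137]
194 62
```

View pics/m7.png

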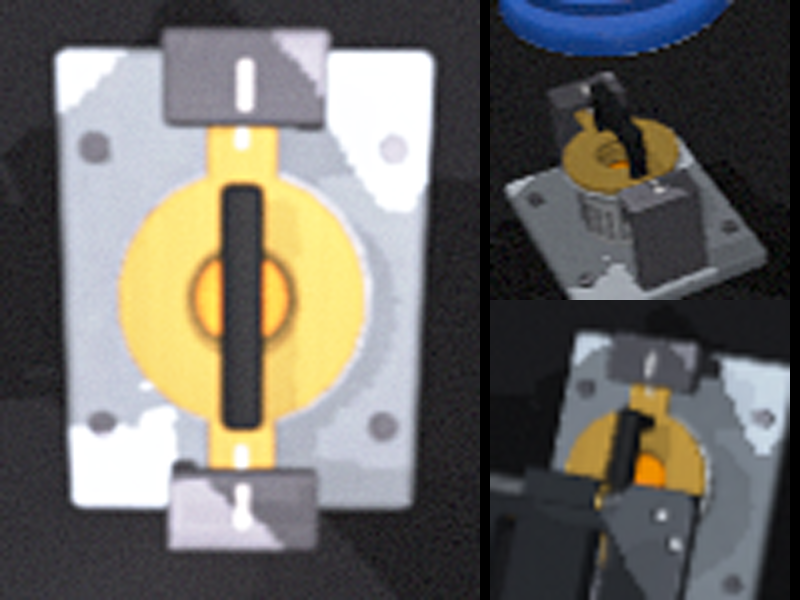

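The ears are under both hooks. Their white lines (crop x 242 and 241) line up with the hook lines (245 and 243), the amber glass shows in the ring's opening, and the arm is clear. Handing in.

```bash
python3 -c "
from station import ctrl, imaging, job
print(job.sign_off())"
```

```text
the job is handed in; nothing more can be done
None
```

I dropped the amber filter flat into the barrel and locked the ring clockwise with both ears under the hooks, white lines in line to about 1 mm; the blue filter was never touched, and I handed in at about 17 s with the arm clear.

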